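# Put the living-room controls back on their own charging pads

### The job

The three living-room controls have been put back on each other's charging pads. Using the empty cork mat to park one of them on the way, put each control on the pad of its own shape - long remote on the long pad, short remote on the short pad, round dial on the round pad - centred, the remotes lined up with their pads, right way up. Set them down rather than dropping them, let go of them all, and leave the mug, the tealight and the glasses case where they stand.

Things in the scene. Friction and masses are not known exactly. Their poses are not given: they have to be found in the camera images.
- long_remote: Loose long black remote control with rows of grey buttons, a bar 180 x 46 x 24 mm (x, y, z), about 140 g. Origin at the centre of its underside, x along its length, z up. Can be gripped across its 46 mm width at mid-length. At the start it lies on a pad that is not its own.
- short_remote: Loose short black remote control with few buttons, a bar 110 x 42 x 24 mm (x, y, z), about 90 g. Origin at the centre of its underside, x along its length, z up. Can be gripped across its 42 mm width at mid-length. At the start it lies on a pad that is not its own.
- dial: Loose round black volume dial, a disc of 58 mm diameter and 26 mm height with a dark steel top, about 120 g. Origin at the centre of its underside, z up. At the start it lies on a pad that is not its own.
- long_pad: Fixed flat grey charging pad for the long remote, 200 x 66 x 8 mm, no rim. Origin at the centre of its underside on the table; its top is 8 mm above that. x along its length.
- short_pad: Fixed flat grey charging pad for the short remote, 130 x 66 x 8 mm, no rim. Origin at the centre of its underside on the table; its top is 8 mm above that. x along its length.
- round_pad: Fixed flat grey round charging pad for the dial, 86 mm diameter, 8 mm high, no rim. Origin at the centre of its underside on the table; its top is 8 mm above that.
- cork_mat: Fixed square cork mat, 130 x 130 x 6 mm, empty at the start: the free spot for parking. Origin at the centre of its underside on the table; its top is 6 mm above that; x and y along its edges.
- mug: Bystander, to be left alone: white mug, 80 mm across (the handle sticks out farther, towards its own +y), 95 mm tall. Origin at the centre of its underside.
- tealight: Bystander, to be left alone: small glass tealight holder, 42 mm across, 30 mm tall. Origin at the centre of its underside.
- glasses_case: Bystander, to be left alone: grey spectacles case, 60 x 155 x 36 mm (x, y, z). Origin at the centre of its underside.
There are look-alikes about, which are no part of the job. Leave any orange, pink or yellow look-alike of the long_remote alone.

How it is judged (in metres and radians):
On the way:
1. one of the controls has been parked on the cork mat and let go (((horizontal distance between long_remote and cork_mat below 0.05 m and height (world z) of long_remote below 0.012 m and linear speed of long_remote below 0.02 m/s and contact force between the fingers and long_remote below 0.05 N) or (horizontal distance between short_remote and cork_mat below 0.05 m and height (world z) of short_remote below 0.012 m and linear speed of short_remote below 0.02 m/s and contact force between the fingers and short_remote below 0.05 N) or (horizontal distance between dial and cork_mat below 0.05 m and height (world z) of dial below 0.012 m and linear speed of dial below 0.02 m/s and contact force between the fingers and dial below 0.05 N))), for 0.2 s.
At the end, for the whole second after the job is handed in: Long remote on the long pad, short remote on the short pad, dial on the round pad: each centred within 12 mm, resting flat and right way up on the pad's top, the remotes' length within 0.2 rad of the pad's length (either way round), all let go and at rest (horizontal distance between long_remote and long_pad below 0.012 m and z of long_remote in the frame of long_pad between 0.004 and 0.012 m and angle between each of long_remote, short_remote, dial's own z axis and vertical below 0.1 rad and linear speed of each of long_remote, short_remote, dial below 0.02 m/s and contact force between the fingers and long_remote below 0.05 N and angle between the x axis of long_remote and the x axis of long_pad, either way round below 0.2 rad and horizontal distance between short_remote and short_pad below 0.012 m and z of short_remote in the frame of short_pad between 0.004 and 0.012 m and contact force between the fingers and short_remote below 0.05 N and angle between the x axis of short_remote and the x axis of short_pad, either way round below 0.2 rad and horizontal distance between dial and round_pad below 0.012 m and z of dial in the frame of round_pad between 0.004 and 0.012 m and contact force between the fingers and dial below 0.05 N); the robot touches nothing.
It fails at once if the mug is pushed more than 25 mm or tipped over (distance of mug from where it was at the start of the episode above 0.025 m or angle between mug's own z axis and vertical above 0.4 rad).
It fails at once if the tealight is pushed more than 25 mm or tipped over (distance of tealight from where it was at the start of the episode above 0.025 m or angle between tealight's own z axis and vertical above 0.4 rad).
It fails at once if the glasses case is pushed more than 25 mm or tipped over (distance of glasses_case from where it was at the start of the episode above 0.025 m or angle between glasses_case's own z axis and vertical above 0.4 rad).
It fails at once if a control is dropped: off the fingers with its underside more than 45 mm above the table ((height (world z) of long_remote above 0.045 m and contact force between the fingers and long_remote below 0.01 N) or (height (world z) of short_remote above 0.045 m and contact force between the fingers and short_remote below 0.01 N) or (height (world z) of dial above 0.045 m and contact force between the fingers and dial below 0.01 N)).
It also fails if it takes over 101 s, if anything falls off the work surface, if the arm or the gripper's body presses on something with over 40 N, if the wrist force passes 120 N, or if a joint passes its speed limit or range.

### The arm

A 6-joint arm with a two-finger parallel gripper is mounted at the origin on the work surface. World frame = base frame: x ahead of the robot, y to its left, z up, the work surface at z = 0. Lengths are in m, angles in degrees, forces in N, time in s.
With the tool pointing down it reaches from about 0.4 to 0.825 m from the base axis. Payload 7 kg.
Tool frame: the origin (TCP) lies midway between the tips of the shut fingers; the grasp point (between the pads) lies r.tcp_to_grasp behind it (r.tcp_to_grasp is the distance from the TCP to the grasp point, in m); x points along the fingers, y is the direction in which the jaws open and shut, and the axes are right-handed (so a half turn about x gives the same grasp; the last joint's range is limited). The gripper opens to 88 mm and grips with 3 to 60 N. Pads are 19 mm wide; open, the fingers measure 130 mm over their backs; the gripper's body (78 mm by 193 mm) begins 47 mm behind the grasp point.
Start: joints at [82.34, 20.546, 0.682, 0, -70.136, -16.507], TCP at [0.276, 0.616, 0.227] pointing down, gripper open.
Joint ranges: [-176.03, 176.03], [-82.01, 121.73], [-58.28, 71.71], [-173.87, 95.51], [-174.79, -0.11], [-173.66, 173.66]. Speed limits (degrees/s): [136.94, 136.94, 172.46, 180, 180, 180].

### API

Orientations are given as [roll, pitch, yaw] about the fixed x, y, z axes, in that order (R = Rz(yaw) Ry(pitch) Rx(roll)).
In Python, from plant import r gives the robot as it stands.
- The arm moves only by the tool carry_out, never from a script. Its argument "moves" is a list of rows, each a list of 7 numbers: the shift along the world's x, y, z in mm, then the turn, a rotation vector about the world's x, y, z in rad, then the opening in per cent of the stroke, from 0 (shut) to 100 (fully open). In form: [[x, y, z, wx, wy, wz, claw], ...]. A call has 1 to 5 rows; each row is the pose to reach, as a shift and turn from the pose commanded when the call began; what a row does not reach only later rows make up. A row lasts 1/10 s, in which the tool goes at most 50 mm and 8.59 degrees, less where a joint would pass 70% of its speed; a pose out of reach is approached as far as the arm can. A call with a gripper value outside its range is refused whole. The fingers move at their own pace and stop on an object; "squeeze" is the grip in N (left out, the last holds). Time passes only in rows, so rows that repeat a pose let the fingers close. It gives the time, the measured TCP pose, the force and the opening at its end, in the units of the state.
- r.get_state(): the state, without advancing time (a new reading comes with each control period).
- r.capture(name): name is "scene" or "side" or "wrist"; returns the picture (420x560x3 uint8, blue, green, red); there is no depth.
- r.camera_params(name): a dict with "K" (3x3 intrinsics, pixels), "rvec" (rotation vector, rad) and "tvec" (3), from world to camera coordinates, as OpenCV has them. Camera axes: x right, y down, z forward; pixel columns grow to the right and rows downward; lengths in m; the calibration is good to about 2 mm. The wrist camera is an equidistant fisheye: a pixel r from the principal point sees the ray r / f radians off the axis. A picture is of the moment at which its call begins: read the wrist's pose just before it. camera_params takes no time and is no camera call; for the wrist camera it gives the pose at the moment of the call.
- r.close_job(): hands the job in, once; it reports no verdict.
The state is a dict: "time_s": time; "joints": joint angles; "qd": joint speeds; "joint_torque": joint torques, N m; "tcp_pos": TCP position; "eef_rot": TCP orientation; "contact_force": force on the tool from outside, world axes, zero at the start; "moment": the same for the moment, N m; "gripper_width": finger opening in m.
Only numpy, scipy, OpenCV 4.12 (cv2) and the standard library are available. Lean on these libraries where they do the work, as an engineer would, in place of code of your own. Each camera call takes 0.05 s, during which the arm holds its last target. There are 200 camera calls.

## Working session

There is one attempt and no reset: what is moved stays moved. The work goes in short steps, Python scripts to look and compute and a tool call to move; the robot and the scene stay as the last step left them, time stands still between calls to the robot, and variables do not carry over. Pictures are saved under pics/ and viewed, about 12 in all and at most 16, crops included, and the job is handed in when it is done.

Besides the shell and the picture viewer there is one more tool, called after ">>>" by a JSON object that holds its "fn" and its "kwargs", one argument or row to a line. carry_out: Moves the arm, as the interface text tells. Its arguments: {"type":"object","properties":{"moves":{"type":"array"},"squeeze":{"type":"number"}},"required":["moves"]}

```bash
ls; mkdir -p pics
python3 - <<'E'
from plant import r
import cv2
for n in("scene","side"):
    cv2.imwrite(f"pics/{n}0.png",r.capture(n)); p=r.camera_params(n); print(n,p)
print(r.get_state(), r.tcp_to_grasp)
E
```

```text
pics
scene {'K': array([[495.29649072,   0.        , 277.5600062 ],
       [  0.        , 495.29649072, 210.59555158],
       [  0.        ,   0.        ,   1.        ]]), 'rvec': array([ 1.25551502,  2.17750531, -0.98807255]), 'tvec': array([ 0.23728546, -0.24155947,  1.60420708])}
side {'K': array([[382.68056719,   0.        , 276.12784836],
       [  0.        , 382.68056719, 217.026745  ],
       [  0.        ,   0.        ,   1.        ]]), 'rvec': array([ 2.19158583, -0.82963234,  0.35185964]), 'tvec': array([-0.37638523,  0.25472896,  0.91447273])}
{'time_s': 0.1, 'joints': array([ 8.23398148e+01,  2.05858245e+01,  6.40107130e-01, -1.57401516e-02,
       -7.01344610e+01, -1.65061250e+01]), 'qd': array([-0.01184641, -0.15852969,  0.05529088,  0.06192748,  0.05477931,
        0.10881321]), 'joint_torque': array([-9.53299823e-04, -5.84162629e+01,  2.93749630e+01,  7.01538831e+00,
        1.01461881e-02, -4.21699770e-05]), 'tcp_pos': array([0.27620484, 0.61544794, 0.22574788]), 'eef_rot': array([  96.05055917,   89.91846716, -108.12111013]), 'contact_force': array([ 0.1033112 , -0.27158971, -0.08008472]), 'moment': array([-0.02928265,  0.02745583, -0.0427214 ]), 'gripper_width': 0.08782312555837865} 0.0188
```

View pics/scene0.png

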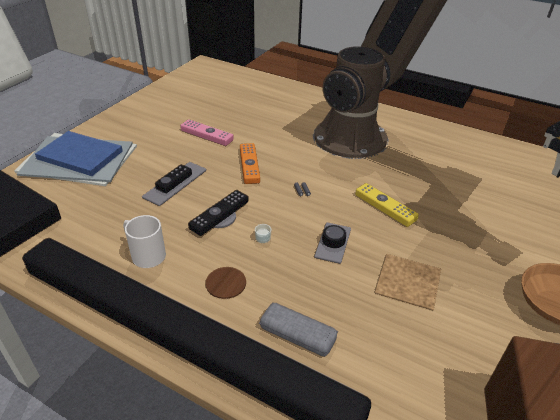

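View pics/side0.png

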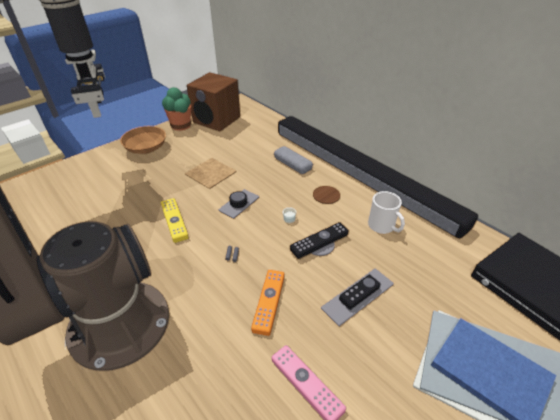

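Candidates (scene pixels): the black long remote at (220,212) on the round pad, the black short remote at (174,179) on the long pad, and the dial at (334,237) on the short pad. The look-alikes are orange (250,163), pink (207,132) and yellow (386,204). The soundbar, the dark coaster at (226,282) and the two small dark items at (302,189) are also not targets. The cork mat is at (409,281), the mug at (146,242), the tealight at (263,234) and the case at (298,329).

```bash
cat > h.py <<'E'
import numpy as np, cv2
from plant import r
def cast(n,px,z,p=None):
    p=p or r.camera_params(n); K=p["K"]; R,_=cv2.Rodrigues(np.array(p["rvec"],float)); t=np.array(p["tvec"],float)
    px=np.atleast_2d(np.array(px,float))
    q=(px-[K[0,2],K[1,2]])/[K[0,0],K[1,1]]
    if n=="wrist":
        th=np.linalg.norm(q,axis=1,keepdims=True); s=np.sinc(th/np.pi); d=np.c_[q*s,np.cos(th)]
    else: d=np.c_[q,np.ones(len(q))]
    C=-R.T@t; d=d@R
    return (C+d*((z-C[2])/d[:,2:]))[:,:2]
def project(n,X,p=None):
    p=p or r.camera_params(n); K=p["K"]; R,_=cv2.Rodrigues(np.array(p["rvec"],float))
    c=np.atleast_2d(X)@R.T+np.array(p["tvec"],float)
    if n=="wrist":
        h=np.linalg.norm(c[:,:2],axis=1,keepdims=True); q=c[:,:2]/np.maximum(h,1e-9)*np.arctan2(h,c[:,2:])
    else: q=c[:,:2]/c[:,2:]
    return q*[K[0,0],K[1,1]]+[K[0,2],K[1,2]]
def topview(n,c,half,z,img,scale=2,p=None):
    "metric rectification to plane z: scale px/mm; +x up, +y left"
    N=int(2*half*1000*scale); v,u=np.mgrid[0:N,0:N]
    X=np.stack([c[0]+half-v/(1000*scale),c[1]+half-u/(1000*scale),np.full(u.shape,z)],-1).reshape(-1,3)
    m=project(n,X,p).reshape(N,N,2).astype(np.float32)
    return cv2.remap(img,m[...,0],m[...,1],cv2.INTER_LINEAR)
E
python3 - <<'E'
from h import *
P={"long_r":((220,212),(320,240),.02),"short_r":((174,179),(360,291),.02),"dial":((334,237),(238,200),.02),"cork":((409,281),(210,173),.006),"tea":((263,234),(290,216),.02),"mug":((146,242),(385,212),.05),"case":((298,329),(293,160),.02),"yellow":((386,204),(174,220),.02),"orange":((250,163),(268,300),.02)}
for k,(a,b,z) in P.items(): print(k,cast("scene",a,z).round(3),cast("side",b,z).round(3))
for n in("scene","side"):
    p=r.camera_params(n);R,_=cv2.Rodrigues(p["rvec"]);print(n,-R.T@p["tvec"])
p=r.camera_params("wrist");R,_=cv2.Rodrigues(p["rvec"]);print(p["K"],-R.T@p["tvec"],R)
w=r.capture("wrist");cv2.imwrite("pics/w0.png",w)
s=r.capture("scene");cv2.imwrite("pics/crop.png",cv2.resize(s[120:320,120:460],None,fx=2.3,fy=2.3,interpolation=cv2.INTER_CUBIC))
E
```

```text
long_r [[ 0.547 -0.134]] [[ 0.543 -0.14 ]]
short_r [[ 0.496 -0.323]] [[ 0.491 -0.329]]
dial [[0.482 0.158]] [[0.476 0.156]]
cork [[0.513 0.361]] [[0.501 0.353]]
tea [[0.561 0.004]] [[ 0.548 -0.01 ]]
mug [[ 0.75  -0.198]] [[ 0.746 -0.206]]
case [[0.766 0.208]] [[0.759 0.202]]
yellow [[0.295 0.224]] [[0.276 0.21 ]]
orange [[ 0.321 -0.183]] [[ 0.302 -0.197]]
scene [1.32311832 0.45709797 0.85355437]
side [-0.04075616 -0.62761301  0.80452091]
[[325.1922621    0.         279.96610203]
 [  0.         325.1922621  207.49179863]
 [  0.           0.           1.        ]] [0.34199352 0.58562023 0.38406062] [[-0.40991266 -0.9121225   0.00203938]
 [-0.87775974  0.39507582  0.27102201]
 [-0.24801099  0.10930527 -0.96257099]]
```

View pics/crop.png

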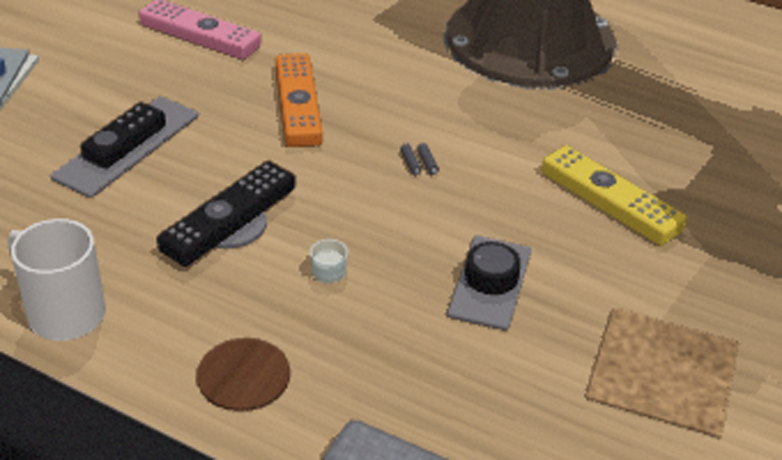

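View pics/w0.png

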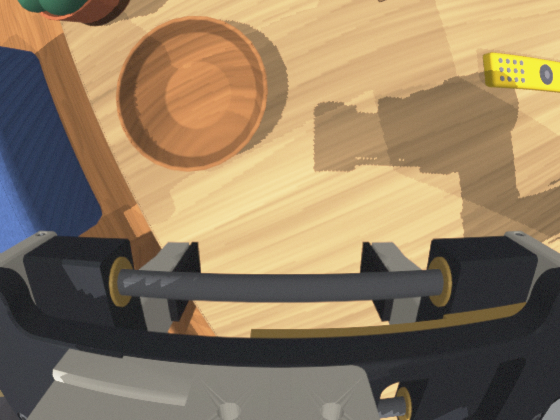

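The crop confirms the choice: black long remote on the round pad, black short remote on the long pad, dial on the short pad. The wrist picture shows the bowl and the yellow look-alike, with the fingers below row 240.

```bash
cat >> h.py <<'E'
def masks(img):
    h=cv2.cvtColor(img,cv2.COLOR_BGR2HSV).astype(int); V=h[...,2];S=h[...,1]
    b=img.astype(int); sp=b.max(2)-b.min(2)
    return ((V<75)).astype(np.uint8),((sp<25)&(V>=80)&(V<165)).astype(np.uint8)
def blob(m,c,scale,half,keepall=False):
    "rect of blob(s) in a topview mask -> centre xy, size mm, yaw deg of long side"
    m=cv2.morphologyEx(m,cv2.MORPH_OPEN,np.ones((3,3),np.uint8))
    n,l,s,_=cv2.connectedComponentsWithStats(m)
    if n<2: return None
    big=[i for i in range(1,n) if s[i,4]>(150 if keepall else s[1:,4].max()-1)]
    pts=np.argwhere(np.isin(l,big))[:,::-1].astype(np.float32)
    (u,v),(w,hh),a=cv2.minAreaRect(pts)
    box=cv2.boxPoints(((u,v),(w,hh),a))
    X=np.c_[c[0]+half-box[:,1]/(1000*scale),c[1]+half-box[:,0]/(1000*scale)]
    e=max([X[1]-X[0],X[2]-X[1]],key=np.linalg.norm)
    return X.mean(0).round(4),np.round([max(w,hh)/scale,min(w,hh)/scale],1),round(np.degrees(np.arctan2(e[1],e[0]))%180,1)
E
python3 - <<'E'
from h import *
I={n:r.capture(n) for n in("scene","side")}
for nm,c,half,kind,z in [("long_r",(.545,-.137),.12,0,.032),("short_r",(.493,-.326),.09,0,.032),("dial",(.479,.157),.07,0,.034),("long_pad",(.493,-.326),.13,1,.008),("short_pad",(.479,.157),.09,1,.008),("round_pad",(.545,-.137),.08,1,.008)]:
    for n in I:
        t=topview(n,c,half,z,I[n]); print(nm,n,blob(masks(t)[kind],c,2,half,kind==1))
        if nm in("long_pad","short_pad","long_r"): cv2.imwrite(f"pics/t_{nm}_{n}.png",t)
rows=[np.hstack([cv2.resize(cv2.imread(f"pics/t_{nm}_{n}.png"),(260,260)) for nm in("long_r","long_pad","short_pad")]) for n in I]
cv2.imwrite("pics/tops.png",np.vstack(rows))
E
```

```text
long_r scene (array([ 0.5581, -0.1278], dtype=float32), array([190. ,  61.4]), np.float32(170.6))
long_r side (array([ 0.5346, -0.1459], dtype=float32), array([181.8,  54.7]), np.float32(170.7))
short_r scene (array([ 0.5055, -0.3152], dtype=float32), array([125.9,  59.6]), np.float32(175.9))
short_r side (array([ 0.4813, -0.3333], dtype=float32), array([116.3,  45.5]), np.float32(176.4))
dial scene (array([0.4931, 0.1608], dtype=float32), array([81.2, 58.1]), np.float32(21.8))
dial side (array([0.463 , 0.1343], dtype=float32), array([58.2, 53.9]), np.float32(61.3))
long_pad scene (array([ 0.4946, -0.3286], dtype=float32), array([202.3,  81.3]), np.float32(176.6))
long_pad side (array([ 0.4849, -0.3283], dtype=float32), array([198.4,  65.7]), np.float32(176.8))
short_pad scene (array([0.4863, 0.1583], dtype=float32), array([133.4,  66.3]), np.float32(12.3))
short_pad side (array([0.4748, 0.1627], dtype=float32), array([129.1,  85. ]), np.float32(13.3))
round_pad scene (array([ 0.5385, -0.1326], dtype=float32), array([132.4,  85.1]), np.float32(171.5))
round_pad side (array([ 0.5502, -0.1434], dtype=float32), array([148.5,  83.8]), np.float32(170.2))
```

View pics/tops.png

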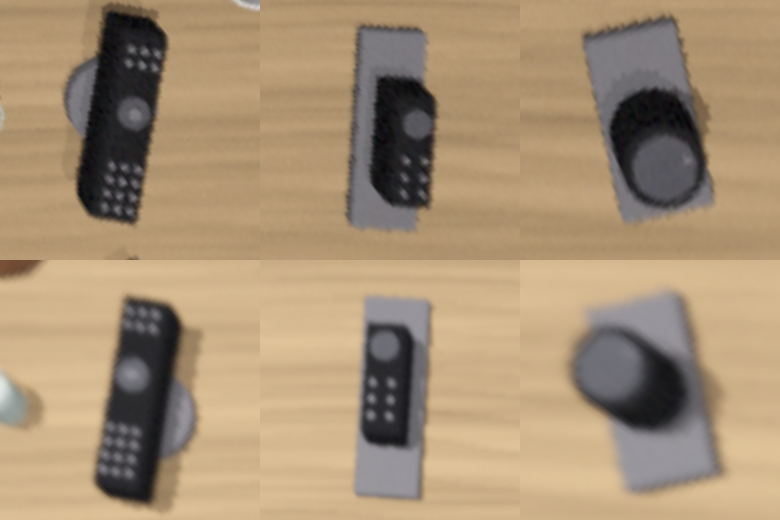

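The rectified views give consistent outlines. Top row is scene, bottom row side: long remote ~170.6°, long pad ~176.7°, short pad ~12.8°. Next I work out the tool's axes for the approach.

```bash
cat >> h.py <<'E'
from scipy.spatial.transform import Rotation as Ro
def st():
    s=r.get_state(); R=Ro.from_euler("xyz",s["eef_rot"],degrees=True).as_matrix()
    print("t",round(s["time_s"],2),"tcp mm",(s["tcp_pos"]*1000).round(1),"jaw yaw",round(np.degrees(np.arctan2(R[1,1],R[0,1]))%180,1),"x",R[:,0].round(3),"y",R[:,1].round(3),"w",round(s["gripper_width"]*1000,1),"F",s["contact_force"].round(1),"j",s["joints"].round(0))
    return s,R
E
python3 -c "
from h import *
st()"
```

```text
t 0.3 tcp mm [276.3 615.7 226.3] jaw yaw 65.8 x [-0.    -0.001 -1.   ] y [-0.409 -0.912  0.001] w 87.5 F [0.4 0.4 0.7] j [ 82.  21.   1.  -0. -70. -17.]
```

>>> {"fn": "carry_out", "kwargs": {
  "moves": [
    [165, -466, -20, 0, 0, 0.646, 100],
    [165, -466, -20, 0, 0, 0.646, 100],
    [165, -466, -20, 0, 0, 0.646, 100],
    [165, -466, -20, 0, 0, 0.646, 100],
    [165, -466, -20, 0, 0, 0.646, 100]
  ]
}}

```text
time_s: 0.8
tcp_pos: [0.36, 0.3784, 0.2165]
eef_rot: [-135.1, 90.0, 58.1]
contact_force: [1.1, -0.4, 0.4]
gripper_width: 0.088
```

```bash
python3 -c "
from h import *
st()"
```

```text
t 0.8 tcp mm [360.  378.4 216.5] jaw yaw 103.2 x [ 0.  0. -1.] y [ 0.228 -0.974 -0.   ] w 88.0 F [ 1.1 -0.4  0.4] j [ 68.   7. -19.   0. -64.  35.]
```

>>> {"fn": "carry_out", "kwargs": {
  "moves": [
    [78, -228, -10, 0, 0, 0, 100],
    [78, -228, -10, 0, 0, 0, 100],
    [78, -228, -10, 0, 0, 0, 100],
    [78, -228, -10, 0, 0, 0, 100],
    [78, -228, -10, 0, 0, 0, 100]
  ]
}}

```text
time_s: 1.3
tcp_pos: [0.4379, 0.1501, 0.2067]
eef_rot: [-148.0, 90.0, 44.8]
contact_force: [2.1, -0.0, 0.4]
gripper_width: 0.0875
```

Run:
```python
from h import *
st(); p=r.camera_params("wrist"); w=r.capture("wrist"); cv2.imwrite("pics/w1.png",w); np.save("w1.npy",[p["rvec"],p["tvec"]])
c=(.479,.159)
for half,z,k in((.06,.034,0),(.09,.008,1)):
    t=topview("wrist",c,half,z,w,3,p); m=masks(t); print(blob(m[k],c,3,half,k==1)); cv2.imwrite(f"pics/w1t{k}.png",t)
a,b=cv2.imread("pics/w1t0.png"),cv2.imread("pics/w1t1.png")
cv2.imwrite("pics/w1t.png",np.hstack([cv2.resize(x,(400,400)) for x in (w[:,70:490],b)]))
```

```text
t 1.3 tcp mm [437.9 150.1 206.7] jaw yaw 102.8 x [ 0.001  0.001 -1.   ] y [ 0.222 -0.975 -0.   ] w 87.5 F [ 2.1 -0.   0.4] j [ 43.   1. -27.  -0. -62.  59.]
(array([0.475 , 0.1565], dtype=float32), array([56.3, 56. ]), np.float32(90.0))
(array([0.4772, 0.1572], dtype=float32), array([128.1,  65.2]), np.float32(12.2))
```

View pics/w1t.png

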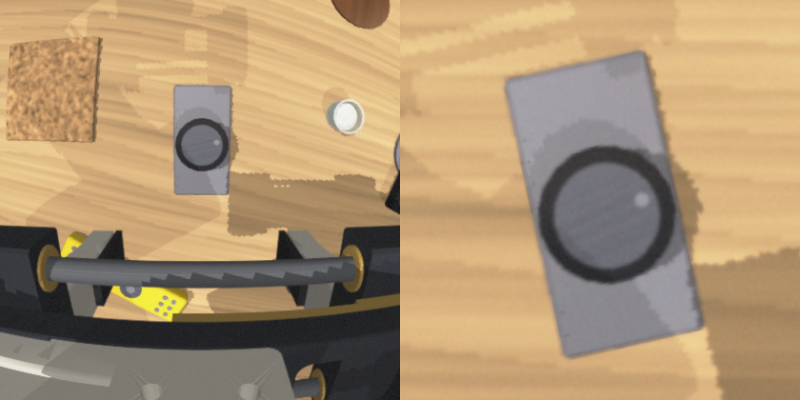

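>>> {"fn": "carry_out", "kwargs": {
  "moves": [
    [37, 6, -50, 0, 0, 0, 100],
    [37, 6, -100, 0, 0, 0, 100],
    [37, 6, -145, 0, 0, 0, 100],
    [37, 6, -175, 0, 0, 0, 100],
    [37, 6, -192, 0, 0, 0, 100]
  ]
}}

```text
time_s: 1.85
tcp_pos: [0.4731, 0.1569, 0.0112]
eef_rot: [24.1, 89.7, -143.1]
contact_force: [0.4, -0.6, 1.6]
gripper_width: 0.0876
```

>>> {"fn": "carry_out", "kwargs": {
  "moves": [
    [0, 0, 0, 0, 0, 0, 100],
    [0, 0, 0, 0, 0, 0, 40],
    [0, 0, 0, 0, 0, 0, 40],
    [0, 0, 0, 0, 0, 0, 40],
    [0, 0, 0, 0, 0, 0, 40]
  ],
  "squeeze": 15
}}

```text
time_s: 2.35
tcp_pos: [0.4753, 0.1589, 0.0156]
eef_rot: [-152.5, 89.9, 40.3]
contact_force: [0.0, -0.7, -0.8]
gripper_width: 0.0609
```

>>> {"fn": "carry_out", "kwargs": {
  "moves": [
    [0, 0, 0, 0, 0, 0, 40],
    [0, 0, 0, 0, 0, 0, 40],
    [0, 0, 0, 0, 0, 0, 40],
    [0, 0, 10, 0, 0, 0, 40],
    [0, 0, 30, 0, 0, 0, 40]
  ]
}}

```text
time_s: 2.85
tcp_pos: [0.4737, 0.1576, 0.0441]
eef_rot: [22.4, 89.8, -144.8]
contact_force: [0.3, -0.2, -0.5]
gripper_width: 0.0572
```

>>> {"fn": "carry_out", "kwargs": {
  "moves": [
    [8, 45, 0, 0, 0, 0, 40],
    [15, 90, 0, 0, 0, 0, 40],
    [22, 135, 0, 0, 0, 0, 40],
    [30, 180, 0, 0, 0, 0, 40],
    [32, 198, 0, 0, 0, 0, 40]
  ]
}}

```text
time_s: 3.35
tcp_pos: [0.5076, 0.3604, 0.0452]
eef_rot: [-150.8, 89.9, 42.2]
contact_force: [0.4, -0.9, -1.2]
gripper_width: 0.0574
```

Run:
```python
from h import *
st(); s=r.capture("scene"); p=r.camera_params("wrist"); w=r.capture("wrist"); 
c=(.507,.357); t=topview("wrist",c,.12,.006,w,3,p)
h=cv2.cvtColor(t,cv2.COLOR_BGR2HSV)
d=topview("side",(.49,.16),.09,.008,r.capture("side"),3); print("short pad side",blob(masks(d)[1],(.49,.16),3,.09)); d=topview("scene",(.49,.16),.09,.008,s,3); print("short pad scene",blob(masks(d)[1],(.49,.16),3,.09))
cv2.imwrite("pics/v2.png",np.hstack([cv2.resize(s[180:340,300:520],(440,320)),cv2.resize(t,(320,320))]))
```

```text
t 3.35 tcp mm [507.6 360.4  45.2] jaw yaw 103.0 x [ 0.002  0.002 -1.   ] y [ 0.225 -0.974 -0.001] w 57.4 F [ 0.4 -0.9 -1.2] j [ 53.  25. -18.   0. -46.  50.]
short pad side (array([0.4772, 0.1552], dtype=float32), array([130.1,  68.9]), np.float32(11.9))
short pad scene (array([0.4864, 0.1584], dtype=float32), array([133.8,  66.7]), np.float32(12.4))
```

View pics/v2.png

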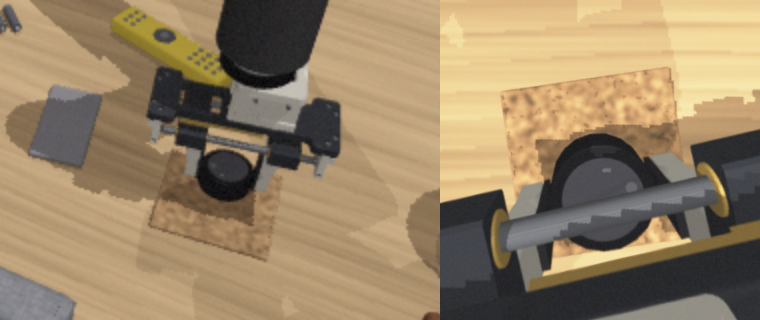

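>>> {"fn": "carry_out", "kwargs": {
  "moves": [
    [0, 0, -12, 0, 0, 0, 40],
    [0, 0, -24, 0, 0, 0, 40],
    [0, 0, -30, 0, 0, 0, 40],
    [0, 0, -32, 0, 0, 0, 40],
    [0, 0, -32, 0, 0, 0, 40]
  ]
}}

```text
time_s: 4.0
tcp_pos: [0.5061, 0.3545, 0.0125]
eef_rot: [45.4, 89.8, -121.7]
contact_force: [-2.6, -2.9, 7.2]
gripper_width: 0.0571
```

>>> {"fn": "carry_out", "kwargs": {
  "moves": [
    [0, 0, 0, 0, 0, 0, 40],
    [0, 0, 0, 0, 0, 0, 100],
    [0, 0, 0, 0, 0, 0, 100],
    [0, 0, 0, 0, 0, 0, 100],
    [0, 0, 0, 0, 0, 0, 100]
  ]
}}

```text
time_s: 4.5
tcp_pos: [0.5068, 0.3562, 0.0122]
eef_rot: [35.9, 90.0, -131.2]
contact_force: [-0.1, -0.2, 0.6]
gripper_width: 0.0832
```

>>> {"fn": "carry_out", "kwargs": {
  "moves": [
    [0, 0, 0, 0, 0, 0, 100],
    [0, 0, 0, 0, 0, 0, 100],
    [0, 0, 50, 0, 0, 0, 100],
    [0, 0, 100, 0, 0, 0, 100],
    [0, 0, 150, 0, 0, 0, 100]
  ]
}}

```text
time_s: 5.0
tcp_pos: [0.5065, 0.356, 0.164]
eef_rot: [48.0, 89.9, -119.2]
contact_force: [1.0, 1.0, 0.3]
gripper_width: 0.0876
```

>>> {"fn": "carry_out", "kwargs": {
  "moves": [
    [-24, -245, 36, 0, 0, -0.285, 100],
    [-24, -245, 36, 0, 0, -0.285, 100],
    [-24, -245, 36, 0, 0, -0.285, 100],
    [-24, -245, 36, 0, 0, -0.285, 100],
    [-24, -245, 36, 0, 0, -0.285, 100]
  ]
}}

```text
time_s: 5.5
tcp_pos: [0.4821, 0.1095, 0.199]
eef_rot: [-143.0, 90.0, 33.5]
contact_force: [1.0, 0.7, 0.5]
gripper_width: 0.0877
```

>>> {"fn": "carry_out", "kwargs": {
  "moves": [
    [-20, -245, 0, 0, 0, 0, 100],
    [-20, -245, 0, 0, 0, 0, 100],
    [-20, -245, 0, 0, 0, 0, 100],
    [-20, -245, 0, 0, 0, 0, 100],
    [-20, -245, 0, 0, 0, 0, 100]
  ]
}}

```text
time_s: 6.0
tcp_pos: [0.4621, -0.1357, 0.1989]
eef_rot: [-172.0, 89.9, 4.6]
contact_force: [1.2, -0.1, 0.6]
gripper_width: 0.0877
```

>>> {"fn": "carry_out", "kwargs": {
  "moves": [
    [-20, -186, 0, 0, 0, 0, 100],
    [-20, -186, 0, 0, 0, 0, 100],
    [-20, -186, 0, 0, 0, 0, 100],
    [-20, -186, 0, 0, 0, 0, 100],
    [-20, -186, 0, 0, 0, 0, 100]
  ]
}}

```text
time_s: 6.5
tcp_pos: [0.4418, -0.3233, 0.1979]
eef_rot: [24.6, 89.9, -159.1]
contact_force: [0.7, 0.7, 0.1]
gripper_width: 0.0875
```

```bash
cat > look.py <<'E'
from h import *
import sys
# look.py out x y : wrist top views of remote (z=.032) and pad (z=.008)
out,x,y=sys.argv[1],float(sys.argv[2]),float(sys.argv[3]); c=(x,y)
st(); p=r.camera_params("wrist"); w=r.capture("wrist"); cv2.imwrite(f"pics/{out}_raw.png",w)
ts=[]
for k,z in((0,.032),(1,.008)):
    t=topview("wrist",c,.12,z,w,3,p); m=masks(t)[k]; m[np.hypot(*(np.indices(m.shape)-m.shape[0]/2))>330]=0
    print("dark" if k==0 else "grey",blob(m,c,3,.12,k==1)); ts.append(t)
cv2.imwrite(f"pics/{out}.png",np.hstack([cv2.resize(q,(380,380)) for q in (w[:,70:490],ts[1])]))
E
python3 look.py w3 .491 -.327
```

```text
t 6.5 tcp mm [ 441.8 -323.3  197.9] jaw yaw 86.3 x [-0.001 -0.    -1.   ] y [-0.065 -0.998  0.   ] w 87.5 F [0.7 0.7 0.1] j [-16.  10. -18.   0. -62. 102.]
dark (array([ 0.4874, -0.329 ], dtype=float32), array([106.9,  40.6]), np.float32(176.2))
grey (array([ 0.4854, -0.3279], dtype=float32), array([197.9,  64.4]), np.float32(177.0))
```

View pics/w3.png

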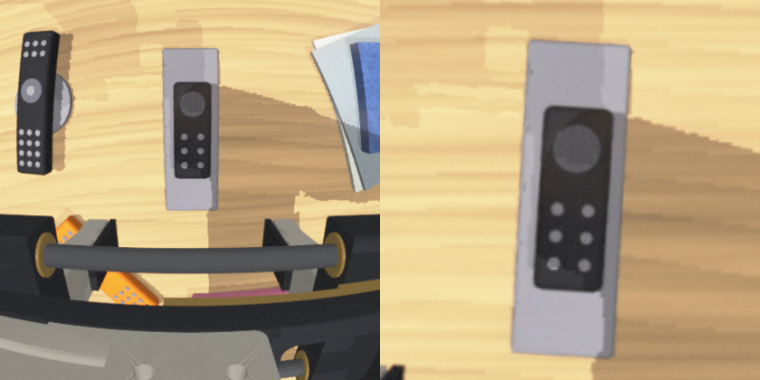

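The wrist view shows the short remote centred on the long pad, nothing between the fingers. The remote is at (487,-329), 176.2°; the pad at (485.5,-328), 177°.

>>> {"fn": "carry_out", "kwargs": {
  "moves": [
    [46, -6, -50, 0, 0, 0, 100],
    [46, -6, -100, 0, 0, 0, 100],
    [46, -6, -145, 0, 0, 0, 100],
    [46, -6, -175, 0, 0, 0, 100],
    [46, -6, -185, 0, 0, 0, 100]
  ]
}}

```text
time_s: 7.05
tcp_pos: [0.486, -0.3236, 0.0093]
eef_rot: [-16.9, 89.6, 159.7]
contact_force: [-0.5, 0.3, 0.6]
gripper_width: 0.0876
```

>>> {"fn": "carry_out", "kwargs": {
  "moves": [
    [0, 0, 0, 0, 0, 0, 100],
    [0, 0, 0, 0, 0, 0, 30],
    [0, 0, 0, 0, 0, 0, 30],
    [0, 0, 0, 0, 0, 0, 30],
    [0, 0, 0, 0, 0, 0, 30]
  ]
}}

```text
time_s: 7.55
tcp_pos: [0.4894, -0.3259, 0.0149]
eef_rot: [167.8, 89.9, -15.7]
contact_force: [0.4, -1.0, -0.1]
gripper_width: 0.0612
```

>>> {"fn": "carry_out", "kwargs": {
  "moves": [
    [0, 0, 0, 0, 0, 0, 30],
    [0, 0, 0, 0, 0, 0, 30],
    [0, 0, 0, 0, 0, 0, 30],
    [0, 0, 0, 0, 0, 0, 30],
    [0, 0, 0, 0, 0, 0, 30]
  ]
}}

```text
time_s: 8.05
tcp_pos: [0.4889, -0.3259, 0.0138]
eef_rot: [136.8, 90.0, -46.7]
contact_force: [-1.4, -1.3, 5.4]
gripper_width: 0.0419
```

>>> {"fn": "carry_out", "kwargs": {
  "moves": [
    [0, 0, 0, 0, 0, 0, 30],
    [0, 0, 10, 0, 0, 0, 30],
    [0, 0, 30, 0, 0, 0, 30],
    [0, 0, 50, 0, 0, 0, 30],
    [0, 0, 60, 0, 0, 0, 30]
  ],
  "squeeze": 30
}}

```text
time_s: 8.55
tcp_pos: [0.4893, -0.3257, 0.0752]
eef_rot: [169.3, 89.9, -14.2]
contact_force: [1.4, -0.1, -0.1]
gripper_width: 0.0416
```

>>> {"fn": "carry_out", "kwargs": {
  "moves": [
    [-4, 0, 0, 0, 0, 0.07, 30],
    [-8, 45, 0, 0, 0, 0.14, 30],
    [-8, 90, 0, 0, 0, 0.21, 30],
    [-8, 135, 0, 0, 0, 0.278, 30],
    [-8, 180, 0, 0, 0, 0.278, 30]
  ]
}}

```text
time_s: 9.05
tcp_pos: [0.4801, -0.1441, 0.0733]
eef_rot: [-56.3, 90.0, 136.2]
contact_force: [0.7, 1.0, -1.2]
gripper_width: 0.0419
```

>>> {"fn": "carry_out", "kwargs": {
  "moves": [
    [0, 45, 0, 0, 0, 0, 30],
    [0, 90, 0, 0, 0, 0, 30],
    [0, 135, 0, 0, 0, 0, 30],
    [0, 180, 0, 0, 0, 0, 30],
    [0, 225, 0, 0, 0, 0, 30]
  ]
}}

```text
time_s: 9.55
tcp_pos: [0.4801, 0.0812, 0.0735]
eef_rot: [-59.6, 90.0, 132.8]
contact_force: [1.0, -0.2, -1.0]
gripper_width: 0.0417
```

>>> {"fn": "carry_out", "kwargs": {
  "moves": [
    [0, 40, 0, 0, 0, 0, 30],
    [0, 65, 0, 0, 0, 0, 30],
    [0, 79, 0, 0, 0, 0, 30],
    [0, 79, 0, 0, 0, 0, 30],
    [0, 79, 0, 0, 0, 0, 30]
  ]
}}

```text
time_s: 10.05
tcp_pos: [0.4802, 0.1578, 0.0732]
eef_rot: [14.9, 89.9, -152.7]
contact_force: [-0.4, 0.2, -1.2]
gripper_width: 0.0416
```

```bash
python3 look.py w4 .479 .157
```

```text
t 10.05 tcp mm [480.2 157.8  73.2] jaw yaw 102.4 x [-0.001 -0.    -1.   ] y [ 0.216 -0.976  0.   ] w 41.6 F [-0.4  0.2 -1.2] j [ 40.  14. -32.  -0. -44.  62.]
dark (array([0.4878, 0.1595], dtype=float32), array([80.3, 79.3]), np.float32(12.4))
grey (array([0.4663, 0.1393], dtype=float32), array([173.3, 158.1]), np.float32(102.4))
```

View pics/w4.png

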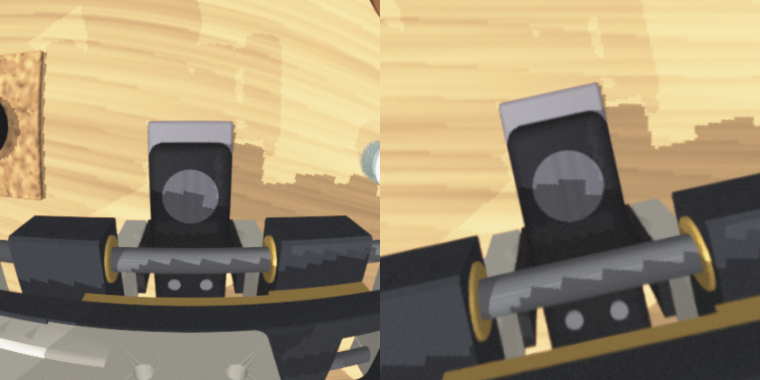

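>>> {"fn": "carry_out", "kwargs": {
  "moves": [
    [0, 0, -25, 0, 0, 0, 30],
    [0, 0, -45, 0, 0, 0, 30],
    [0, 0, -54, 0, 0, 0, 30],
    [0, 0, -58, 0, 0, 0, 30],
    [0, 0, -60, 0, 0, 0, 30]
  ]
}}

```text
time_s: 10.6
tcp_pos: [0.4809, 0.1578, 0.0137]
eef_rot: [52.8, 90.0, -114.8]
contact_force: [-7.8, -3.7, 24.6]
gripper_width: 0.0416
```

>>> {"fn": "carry_out", "kwargs": {
  "moves": [
    [0, 0, 0, 0, 0, 0, 30],
    [0, 0, 0, 0, 0, 0, 100],
    [0, 0, 0, 0, 0, 0, 100],
    [0, 0, 0, 0, 0, 0, 100],
    [0, 0, 0, 0, 0, 0, 100]
  ]
}}

```text
time_s: 11.1
tcp_pos: [0.4809, 0.1585, 0.0137]
eef_rot: [-155.2, 90.0, 37.2]
contact_force: [0.7, 0.5, 0.1]
gripper_width: 0.0685
```

>>> {"fn": "carry_out", "kwargs": {
  "moves": [
    [0, 0, 0, 0, 0, 0, 100],
    [0, 0, 0, 0, 0, 0, 100],
    [0, 0, 0, 0, 0, 0, 100],
    [0, 0, 50, 0, 0, 0, 100],
    [-20, 0, 100, 0, 0, 0, 100]
  ]
}}

```text
time_s: 11.6
tcp_pos: [0.4628, 0.1581, 0.1101]
eef_rot: [42.6, 89.8, -125.0]
contact_force: [1.6, 1.0, -0.0]
gripper_width: 0.0876
```

>>> {"fn": "carry_out", "kwargs": {
  "moves": [
    [-20, 0, 30, 0, 0, 0, 100],
    [-20, 0, 30, 0, 0, 0, 100],
    [-20, 0, 30, 0, 0, 0, 100]
  ]
}}

```text
time_s: 11.9
tcp_pos: [0.4422, 0.1588, 0.1408]
eef_rot: [-144.8, 89.8, 47.7]
contact_force: [-0.3, -0.3, -1.7]
gripper_width: 0.0876
```

```bash
python3 look.py w5 .479 .157
```

```text
t 11.9 tcp mm [442.2 158.8 140.8] jaw yaw 102.5 x [ 0.002  0.002 -1.   ] y [ 0.216 -0.976 -0.002] w 87.6 F [-0.3 -0.3 -1.7] j [ 44.   5. -31.  -0. -53.  59.]
dark (array([0.4797, 0.158 ], dtype=float32), array([107.4,  40.7]), np.float32(12.5))
grey (array([0.4772, 0.1573], dtype=float32), array([128.1,  65. ]), np.float32(12.3))
```

View pics/w5.png

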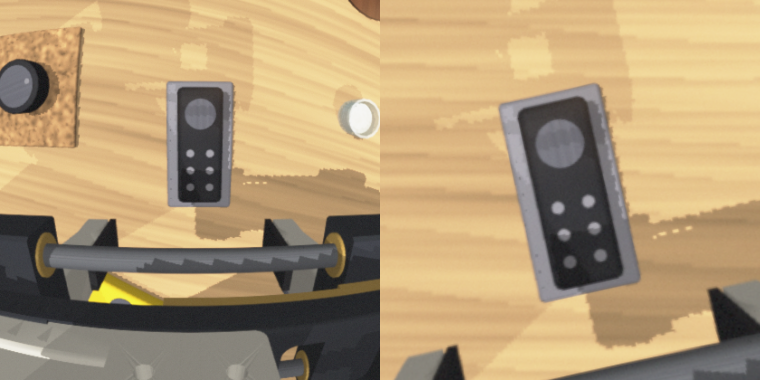

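The short remote lies on its pad, 2.6 mm from centre and within 0.2°. Next is the long remote.

>>> {"fn": "carry_out", "kwargs": {
  "moves": [
    [43, -245, 60, 0, 0, -0.382, 100],
    [43, -245, 60, 0, 0, -0.382, 100],
    [43, -245, 60, 0, 0, -0.382, 100],
    [43, -245, 60, 0, 0, -0.382, 100],
    [43, -245, 60, 0, 0, -0.382, 100]
  ]
}}

```text
time_s: 12.45
tcp_pos: [0.4839, -0.0832, 0.1974]
eef_rot: [20.0, 89.8, -169.4]
contact_force: [1.7, 0.6, 0.0]
gripper_width: 0.0877
```

>>> {"fn": "carry_out", "kwargs": {
  "moves": [
    [5, -45, 0, 0, 0, 0, 100],
    [5, -45, 0, 0, 0, 0, 100],
    [5, -45, 0, 0, 0, 0, 100],
    [5, -45, 0, 0, 0, 0, 100]
  ]
}}

```text
time_s: 12.85
tcp_pos: [0.4888, -0.1258, 0.1972]
eef_rot: [12.2, 89.9, -177.3]
contact_force: [0.6, -0.0, 0.2]
gripper_width: 0.0878
```

```bash
python3 look.py w6 .545 -.137
```

```text
t 12.85 tcp mm [ 488.8 -125.8  197.2] jaw yaw 80.5 x [-0.002 -0.    -1.   ] y [-0.164 -0.986  0.001] w 87.8 F [ 0.6 -0.   0.2] j [  8.   6. -23.  -0. -62.  73.]
dark (array([ 0.5411, -0.1382], dtype=float32), array([176. ,  44.6]), np.float32(170.5))
grey (array([ 0.5382, -0.1441], dtype=float32), array([169.2,  73.9]), np.float32(174.4))
```

View pics/w6.png

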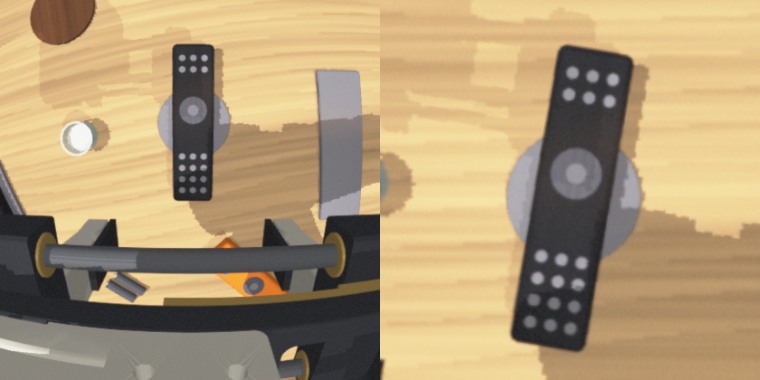

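>>> {"fn": "carry_out", "kwargs": {
  "moves": [
    [52, -12, -48, 0, 0, 0, 100],
    [52, -12, -96, 0, 0, 0, 100],
    [52, -12, -142, 0, 0, 0, 100],
    [52, -12, -174, 0, 0, 0, 100],
    [52, -12, -185, 0, 0, 0, 100]
  ]
}}

```text
time_s: 13.4
tcp_pos: [0.538, -0.1368, 0.009]
eef_rot: [10.7, 89.5, -178.6]
contact_force: [-0.3, -0.0, -0.1]
gripper_width: 0.0874
```

>>> {"fn": "carry_out", "kwargs": {
  "moves": [
    [52, -12, 0, 0, 0, 0, 100]
  ]
}}

```text
time_s: 13.5
tcp_pos: [0.5814, -0.1474, 0.0104]
eef_rot: [6.3, 89.3, 176.9]
contact_force: [2.6, 0.0, 1.0]
gripper_width: 0.0874
```

That last row was my slip: I gave an absolute shift where it should have been zero, so the tool slid ~50 mm along the remote with the fingers open. I'll read the pose and go back.

>>> {"fn": "carry_out", "kwargs": {
  "moves": [
    [-48, 11, 0, 0, 0, 0, 100],
    [-48, 11, 0, 0, 0, 0, 100],
    [-48, 11, 0, 0, 0, 0, 100]
  ]
}}

```text
time_s: 13.8
tcp_pos: [0.542, -0.1372, 0.0141]
eef_rot: [44.2, 90.0, -145.1]
contact_force: [0.9, -0.2, 0.6]
gripper_width: 0.0874
```

Run:
```python
from h import *
st()
c=(.545,-.137)
for n in("scene","side"):
    I=r.capture(n)
    t=topview(n,c,.12,.032,I); print(n,blob(masks(t)[0],c,2,.12)); cv2.imwrite(f"pics/a_{n}.png",t)
cv2.imwrite("pics/a.png",np.hstack([cv2.imread(f"pics/a_{n}.png")[:, :380] for n in("scene","side")]))
```

```text
t 13.8 tcp mm [ 542.  -137.2   14.1] jaw yaw 80.7 x [-0. -0. -1.] y [-0.162 -0.987  0.   ] w 87.4 F [ 0.9 -0.2  0.6] j [  6.  23. -28.   0. -39.  75.]
scene (array([ 0.5406, -0.1726], dtype=float32), array([229.6, 166.8]), np.float32(0.4))
side (array([ 0.5557, -0.0913], dtype=float32), array([210.8, 174. ]), np.float32(173.0))
```

View pics/a.png

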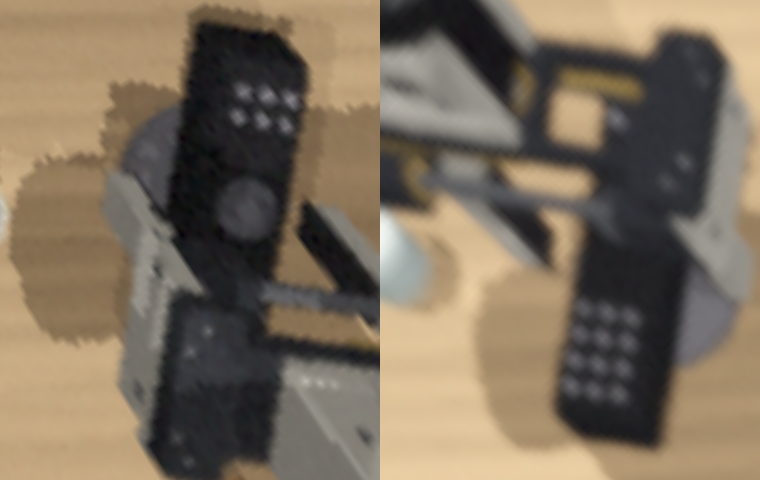

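The remote is undisturbed and the fingers straddle its middle, so I grip.

>>> {"fn": "carry_out", "kwargs": {
  "moves": [
    [0, 0, 0, 0, 0, 0, 30],
    [0, 0, 0, 0, 0, 0, 30],
    [0, 0, 0, 0, 0, 0, 30],
    [0, 0, 0, 0, 0, 0, 30],
    [0, 0, 0, 0, 0, 0, 30]
  ],
  "squeeze": 30
}}

```text
time_s: 14.4
tcp_pos: [0.5419, -0.1384, 0.0136]
eef_rot: [-175.2, 90.0, -4.6]
contact_force: [0.3, -0.0, -0.0]
gripper_width: 0.0531
```

>>> {"fn": "carry_out", "kwargs": {
  "moves": [
    [0, 0, 0, 0, 0, 0, 30],
    [0, 0, 0, 0, 0, 0, 30],
    [0, 0, 0, 0, 0, 0, 30],
    [0, 0, 0, 0, 0, 0, 30],
    [0, 0, 0, 0, 0, 0, 30]
  ]
}}

```text
time_s: 14.9
tcp_pos: [0.5419, -0.1383, 0.0135]
eef_rot: [75.4, 90.0, -114.0]
contact_force: [-0.4, -1.2, -0.2]
gripper_width: 0.0456
```

>>> {"fn": "carry_out", "kwargs": {
  "moves": [
    [0, 0, 10, 0, 0, 0, 30],
    [0, 0, 25, 0, 0, 0, 30],
    [0, 0, 40, 0, 0, 0, 30],
    [0, 0, 50, 0, 0, 0, 30],
    [0, 0, 50, 0, 0, 0, 30]
  ]
}}

```text
time_s: 15.4
tcp_pos: [0.543, -0.1382, 0.0653]
eef_rot: [-168.5, 89.8, 2.1]
contact_force: [0.6, 0.1, -1.6]
gripper_width: 0.0459
```

>>> {"fn": "carry_out", "kwargs": {
  "moves": [
    [-12, -40, 0, 0, 0, 0.05, 30],
    [-24, -85, 0, 0, 0, 0.113, 30],
    [-37, -130, 0, 0, 0, 0.113, 30],
    [-50, -172, 0, 0, 0, 0.113, 30],
    [-55, -190, 0, 0, 0, 0.113, 30]
  ]
}}

```text
time_s: 15.9
tcp_pos: [0.485, -0.3309, 0.0626]
eef_rot: [-13.5, 89.9, 163.4]
contact_force: [-0.2, 0.4, -0.9]
gripper_width: 0.0455
```

>>> {"fn": "carry_out", "kwargs": {
  "moves": [
    [0, 0, 0, 0, 0, 0, 30],
    [0, 0, 0, 0, 0, 0, 30]
  ]
}}

```text
time_s: 16.1
tcp_pos: [0.4862, -0.3284, 0.0628]
eef_rot: [-23.3, 89.9, 153.7]
contact_force: [-0.2, 0.1, -1.4]
gripper_width: 0.0458
```

Run:
```python
from h import *
st()
c=(.545,-.137); t=None
for n in("scene","side"):
    t=topview(n,c,.065,.008,r.capture(n),3); print("round",n,blob(masks(t)[1],c,3,.065)); cv2.imwrite(f"pics/b_{n}.png",t)
```

```text
t 16.1 tcp mm [ 486.2 -328.4   62.8] jaw yaw 86.9 x [-0.001  0.001 -1.   ] y [-0.053 -0.999 -0.   ] w 45.8 F [-0.2  0.1 -1.4] j [-15.  21. -22.  -0. -47. 102.]
round scene (array([ 0.5491, -0.1358], dtype=float32), array([89.9, 84.4]), np.float32(34.4))
round side (array([ 0.5522, -0.1606], dtype=float32), array([112.1,  66.2]), np.float32(176.5))
```

Positioned within 1 mm, so I lower it and release.

>>> {"fn": "carry_out", "kwargs": {
  "moves": [
    [0, 0, -20, 0, 0, 0, 30],
    [0, 0, -36, 0, 0, 0, 30],
    [0, 0, -44, 0, 0, 0, 30],
    [0, 0, -48, 0, 0, 0, 30],
    [0, 0, -50, 0, 0, 0, 30]
  ]
}}

```text
time_s: 16.7
tcp_pos: [0.4873, -0.3279, 0.0135]
eef_rot: [35.7, 90.0, -147.2]
contact_force: [-0.8, 2.9, 8.9]
gripper_width: 0.0457
```

>>> {"fn": "carry_out", "kwargs": {
  "moves": [
    [0, 0, 0, 0, 0, 0, 30],
    [0, 0, 0, 0, 0, 0, 100],
    [0, 0, 0, 0, 0, 0, 100],
    [0, 0, 0, 0, 0, 0, 100],
    [0, 0, 0, 0, 0, 0, 100]
  ]
}}

```text
time_s: 17.2
tcp_pos: [0.4871, -0.3284, 0.0138]
eef_rot: [161.9, 90.0, -21.1]
contact_force: [0.0, 0.0, -1.0]
gripper_width: 0.0725
```

>>> {"fn": "carry_out", "kwargs": {
  "moves": [
    [0, 0, 0, 0, 0, 0, 100],
    [0, 0, 0, 0, 0, 0, 100],
    [0, 0, 45, 0, 0, 0, 100],
    [0, 0, 90, 0, 0, 0, 100],
    [0, 0, 140, 0, 0, 0, 100]
  ]
}}

```text
time_s: 17.7
tcp_pos: [0.4861, -0.328, 0.1543]
eef_rot: [-14.0, 89.9, 163.0]
contact_force: [1.2, 0.2, -0.2]
gripper_width: 0.0875
```

>>> {"fn": "carry_out", "kwargs": {
  "moves": [
    [-45, 0, 45, 0, 0, 0, 100],
    [-45, 0, 45, 0, 0, 0, 100],
    [-45, 0, 45, 0, 0, 0, 100]
  ]
}}

```text
time_s: 18.0
tcp_pos: [0.4415, -0.3286, 0.2008]
eef_rot: [166.8, 89.8, -16.2]
contact_force: [-0.4, 0.2, -0.1]
gripper_width: 0.0877
```

```bash
python3 look.py w7 .489 -.327
python3 - <<'E'
from h import *
p=r.camera_params("wrist"); w=r.capture("wrist"); c=(.545,-.137)
t=topview("wrist",c,.065,.008,w,3,p); print("round wrist",blob(masks(t)[1],c,3,.065)); cv2.imwrite("pics/w7r.png",t)
a=cv2.imread("pics/w7.png"); cv2.imwrite("pics/w7c.png",np.hstack([a[:,380:],t[:380,:380] if t.shape[0]<380 else cv2.resize(t,(380,380))]))
E
```

```text
t 18.0 tcp mm [ 441.5 -328.6  200.8] jaw yaw 87.0 x [ 0.004 -0.001 -1.   ] y [-0.052 -0.999  0.001] w 87.7 F [-0.4  0.2 -0.1] j [-16.  10. -18.  -0. -62. 103.]
dark (array([ 0.487 , -0.3287], dtype=float32), array([175.8,  44.6]), np.float32(176.9))
grey (array([ 0.4853, -0.33  ], dtype=float32), array([197.5,  60. ]), np.float32(176.7))
round wrist (array([ 0.5369, -0.1679], dtype=float32), array([80.7, 32. ]), np.float32(173.3))
```

View pics/w7c.png

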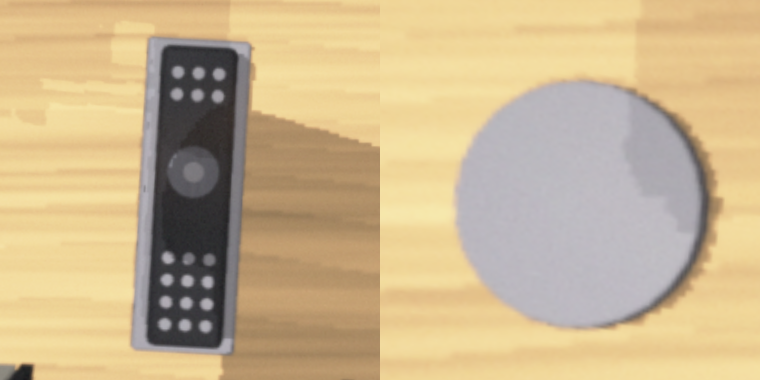

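The long remote lies on its pad, about 2 mm from centre. The round pad is now bare, and I fit it while moving on to the dial.

Run:
```python
from h import *
c=(.545,-.137)
for f in("w7r","b_scene","b_side"):
    t=cv2.imread(f"pics/{f}.png").astype(int); m=((t.max(2)-t.min(2)<40)&(t.max(2)>90)).astype(np.uint8)
    m=cv2.morphologyEx(m,cv2.MORPH_OPEN,np.ones((5,5),np.uint8))
    k=max(cv2.findContours(m,0,2)[0],key=cv2.contourArea); (u,v),ax,_=cv2.fitEllipse(cv2.convexHull(k)); 
    print(f,round(.61-v/3000,4),round(-.137+.065-u/3000,4),np.round(np.array(ax)/3,1))
```

```text
w7r 0.5401 -0.141 [84.8 87.4]
b_scene 0.5492 -0.136 [86.7 93.5]
b_side 0.5545 -0.1458 [ 94.7 119.8]
```

>>> {"fn": "carry_out", "kwargs": {
  "moves": [
    [20, 245, 0, 0, 0, 0.28, 100],
    [20, 245, 0, 0, 0, 0.28, 100],
    [20, 245, 0, 0, 0, 0.28, 100],
    [20, 245, 0, 0, 0, 0.28, 100],
    [20, 245, 0, 0, 0, 0.28, 100]
  ]
}}

```text
time_s: 18.6
tcp_pos: [0.4616, -0.0811, 0.1968]
eef_rot: [-3.1, 89.8, -170.0]
contact_force: [0.7, -0.4, 0.3]
gripper_width: 0.0875
```

>>> {"fn": "carry_out", "kwargs": {
  "moves": [
    [0, 245, 0, 0, 0, 0, 100],
    [0, 245, 0, 0, 0, 0, 100],
    [0, 245, 0, 0, 0, 0, 100],
    [0, 245, 0, 0, 0, 0, 100],
    [0, 245, 0, 0, 0, 0, 100]
  ]
}}

```text
time_s: 19.1
tcp_pos: [0.4612, 0.1643, 0.1968]
eef_rot: [26.6, 89.8, -140.3]
contact_force: [0.4, 0.3, 1.2]
gripper_width: 0.088
```

>>> {"fn": "carry_out", "kwargs": {
  "moves": [
    [5, 190, 0, 0, 0, 0, 100],
    [5, 190, 0, 0, 0, 0, 100],
    [5, 190, 0, 0, 0, 0, 100],
    [5, 190, 0, 0, 0, 0, 100],
    [5, 190, 0, 0, 0, 0, 100]
  ]
}}

```text
time_s: 19.6
tcp_pos: [0.4665, 0.3563, 0.1952]
eef_rot: [43.4, 89.8, -123.3]
contact_force: [-0.4, -0.8, 0.1]
gripper_width: 0.0874
```

Run:
```python
from h import *
st(); p=r.camera_params("wrist"); w=r.capture("wrist"); c=(.507,.357)
t=topview("wrist",c,.05,.032,w,3,p); m=masks(t)[0]; print(blob(m,c,3,.05))
cv2.imwrite("pics/w8.png",np.hstack([cv2.resize(w,(400,300)),cv2.resize(t,(300,300))]))
```

```text
t 19.6 tcp mm [466.5 356.3 195.2] jaw yaw 103.3 x [-0.002 -0.003 -1.   ] y [ 0.23  -0.973  0.002] w 87.4 F [-0.4 -0.8  0.1] j [ 56.  14. -13.   0. -63.  47.]
(array([0.5053, 0.354 ], dtype=float32), array([55.3, 55.3]), np.float32(0.0))
```

View pics/w8.png

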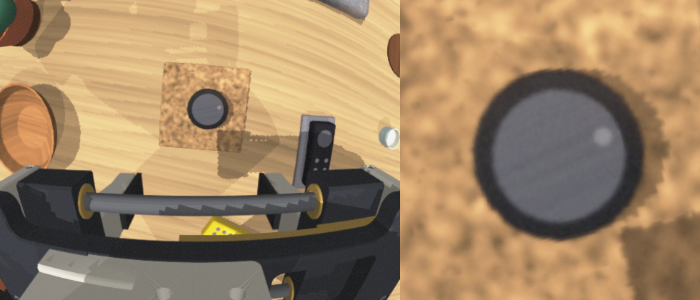

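>>> {"fn": "carry_out", "kwargs": {
  "moves": [
    [39, -2, -48, 0, 0, 0, 100],
    [39, -2, -96, 0, 0, 0, 100],
    [39, -2, -142, 0, 0, 0, 100],
    [39, -2, -174, 0, 0, 0, 100],
    [39, -2, -186, 0, 0, 0, 100]
  ]
}}

```text
time_s: 20.15
tcp_pos: [0.5036, 0.3462, 0.0071]
eef_rot: [35.6, 89.5, -131.4]
contact_force: [-0.1, -0.7, -0.1]
gripper_width: 0.0877
```

>>> {"fn": "carry_out", "kwargs": {
  "moves": [
    [0, 0, 0, 0, 0, 0, 100],
    [0, 0, 0, 0, 0, 0, 40],
    [0, 0, 0, 0, 0, 0, 40],
    [0, 0, 0, 0, 0, 0, 40],
    [0, 0, 0, 0, 0, 0, 40]
  ]
}}

```text
time_s: 20.65
tcp_pos: [0.5064, 0.3506, 0.014]
eef_rot: [-140.9, 89.8, 52.2]
contact_force: [-0.3, 0.7, 0.8]
gripper_width: 0.0611
```

>>> {"fn": "carry_out", "kwargs": {
  "moves": [
    [0, 0, 0, 0, 0, 0, 40],
    [0, 0, 0, 0, 0, 0, 40],
    [0, 0, 0, 0, 0, 0, 40],
    [0, 0, 0, 0, 0, 0, 40],
    [0, 0, 0, 0, 0, 0, 40]
  ]
}}

```text
time_s: 21.15
tcp_pos: [0.5065, 0.3506, 0.0138]
eef_rot: [-145.5, 89.9, 47.6]
contact_force: [-2.1, 1.0, 6.6]
gripper_width: 0.0571
```

>>> {"fn": "carry_out", "kwargs": {
  "moves": [
    [0, 0, 10, 0, 0, 0, 40],
    [0, 0, 25, 0, 0, 0, 40],
    [0, 0, 45, 0, 0, 0, 40],
    [0, 0, 60, 0, 0, 0, 40],
    [0, 0, 60, 0, 0, 0, 40]
  ]
}}

```text
time_s: 21.65
tcp_pos: [0.5068, 0.3506, 0.0752]
eef_rot: [-147.1, 89.8, 46.0]
contact_force: [0.4, 0.2, -1.3]
gripper_width: 0.0567
```

>>> {"fn": "carry_out", "kwargs": {
  "moves": [
    [3, -40, 0, 0, 0, 0, 40],
    [6, -85, 0, 0, 0, 0, 40],
    [9, -130, 0, 0, 0, 0, 40],
    [12, -175, 0, 0, 0, 0, 40],
    [15, -220, 0, 0, 0, 0, 40]
  ]
}}

```text
time_s: 22.15
tcp_pos: [0.5202, 0.1278, 0.0721]
eef_rot: [14.2, 89.9, -152.7]
contact_force: [1.4, -0.4, -0.5]
gripper_width: 0.057
```

>>> {"fn": "carry_out", "kwargs": {
  "moves": [
    [3, -45, 0, 0, 0, 0, 40],
    [6, -90, 0, 0, 0, 0, 40],
    [9, -135, 0, 0, 0, 0, 40],
    [12, -180, 0, 0, 0, 0, 40],
    [15, -220, 0, 0, 0, 0, 40]
  ]
}}

```text
time_s: 22.65
tcp_pos: [0.5351, -0.0924, 0.0721]
eef_rot: [-10.7, 89.9, -177.6]
contact_force: [1.4, 0.4, -0.5]
gripper_width: 0.0569
```

>>> {"fn": "carry_out", "kwargs": {
  "moves": [
    [4, -30, 0, 0, 0, 0, 40],
    [4, -50, 0, 0, 0, 0, 40],
    [4, -50, 0, 0, 0, 0, 40],
    [4, -50, 0, 0, 0, 0, 40]
  ]
}}

```text
time_s: 23.05
tcp_pos: [0.5392, -0.1407, 0.0719]
eef_rot: [-19.0, 89.9, 174.0]
contact_force: [0.1, 0.3, -0.1]
gripper_width: 0.0567
```

```bash
python3 -c "
from h import *
st()"
```

```text
t 23.05 tcp mm [ 539.2 -140.7   71.9] jaw yaw 103.0 x [-0.001  0.    -1.   ] y [ 0.225 -0.974 -0.   ] w 56.7 F [ 0.1  0.3 -0.1] j [  6.  18. -25.  -0. -46.  97.]
```

>>> {"fn": "carry_out", "kwargs": {
  "moves": [
    [1, 0, -20, 0, 0, 0, 40],
    [1, 0, -38, 0, 0, 0, 40],
    [1, 0, -50, 0, 0, 0, 40],
    [1, 0, -54, 0, 0, 0, 40],
    [1, 0, -56, 0, 0, 0, 40]
  ]
}}

```text
time_s: 23.55
tcp_pos: [0.5408, -0.1398, 0.0162]
eef_rot: [-0.4, 90.0, -167.3]
contact_force: [-0.5, -0.6, -1.5]
gripper_width: 0.0569
```

>>> {"fn": "carry_out", "kwargs": {
  "moves": [
    [0, 0, -1, 0, 0, 0, 40],
    [0, 0, -2, 0, 0, 0, 40]
  ]
}}

```text
time_s: 23.75
tcp_pos: [0.5413, -0.14, 0.0158]
eef_rot: [166.7, 90.0, -0.2]
contact_force: [-5.9, 3.4, 16.9]
gripper_width: 0.0569
```

Contact on the pad (17 N), so I release and back off.

>>> {"fn": "carry_out", "kwargs": {
  "moves": [
    [0, 0, 1, 0, 0, 0, 40],
    [0, 0, 1, 0, 0, 0, 100],
    [0, 0, 1, 0, 0, 0, 100],
    [0, 0, 1, 0, 0, 0, 100],
    [0, 0, 1, 0, 0, 0, 100]
  ]
}}

```text
time_s: 24.25
tcp_pos: [0.5409, -0.1403, 0.0155]
eef_rot: [163.6, 90.0, -3.3]
contact_force: [0.3, -0.0, 0.8]
gripper_width: 0.0831
```

>>> {"fn": "carry_out", "kwargs": {
  "moves": [
    [0, 0, 0, 0, 0, 0, 100],
    [0, 0, 0, 0, 0, 0, 100],
    [0, 0, 45, 0, 0, 0, 100],
    [0, 0, 90, 0, 0, 0, 100],
    [-10, 0, 138, 0, 0, 0, 100]
  ]
}}

```text
time_s: 24.75
tcp_pos: [0.531, -0.1403, 0.1545]
eef_rot: [4.2, 89.9, -162.7]
contact_force: [0.7, 0.9, 0.1]
gripper_width: 0.0877
```

>>> {"fn": "carry_out", "kwargs": {
  "moves": [
    [-45, 0, 45, 0, 0, 0, 100],
    [-45, 0, 45, 0, 0, 0, 100],
    [-45, 0, 45, 0, 0, 0, 100]
  ]
}}

```text
time_s: 25.05
tcp_pos: [0.4857, -0.1403, 0.2007]
eef_rot: [173.1, 89.7, 6.2]
contact_force: [0.1, 0.6, -0.6]
gripper_width: 0.0874
```

Run:
```python
from h import *
st(); p=r.camera_params("wrist"); w=r.capture("wrist"); c=(.541,-.14)
t=topview("wrist",c,.06,.034,w,3,p); print("dial",blob(masks(t)[0],c,3,.06))
t8=topview("wrist",c,.065,.008,w,3,p).astype(int); m=((t8.max(2)-t8.min(2)<40)).astype(np.uint8); m=cv2.morphologyEx(m,cv2.MORPH_OPEN,np.ones((5,5),np.uint8))
k=max(cv2.findContours(m,0,2)[0],key=cv2.contourArea); (u,v),ax,_=cv2.fitEllipse(cv2.convexHull(k)); print("pad",c[0]+.065-v/3000,c[1]+.065-u/3000,np.array(ax)/3)
s=r.capture("scene"); cv2.imwrite("pics/w9.png",np.hstack([s,np.zeros((420,10,3),np.uint8),cv2.resize(t8.astype(np.uint8),(220,420))[:, :]]))
b=cv2.imread("pics/scene0.png")
for nm,(x,y,ww,hh) in {"mug":(120,210,50,60),"tea":(250,222,25,24),"case":(255,300,90,60)}.items():
    d=cv2.absdiff(s,b)[y:y+hh,x:x+ww]; print(nm,(d.max(2)>60).mean().round(3))
```

```text
t 25.05 tcp mm [ 485.7 -140.3  200.7] jaw yaw 103.1 x [ 0.004  0.    -1.   ] y [ 0.226 -0.974  0.001] w 87.4 F [ 0.1  0.6 -0.6] j [  6.   5. -23.  -0. -62.  97.]
dial (array([ 0.5411, -0.1403], dtype=float32), array([55.5, 55. ]), np.float32(103.0))
pad 0.5402190755208334 -0.1393313649495443 [84.69760132 85.15943909]
mug 0.0
tea 0.0
case 0.0
```

View pics/w9.png

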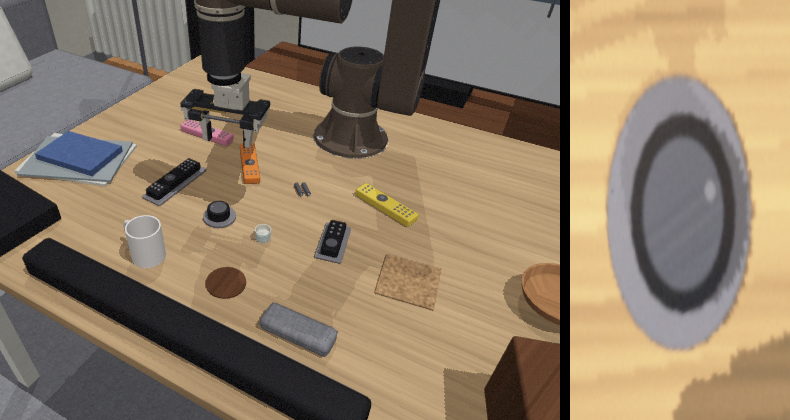

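All three controls are on their own pads, the bystanders have not moved, and the arm is clear, so I hand in.

```bash
python3 -c "
from plant import r
print(r.close_job())"
```

```text
the job is handed in; nothing more can be done
None
```

All three controls are on the pads of their own shape, and the job was handed in at about 25 s of the 101 s allowed. I parked the dial on the cork mat and let go, then moved the short remote to the short pad, the long remote to the long pad, and the dial to the round pad.

My last checks in the wrist camera:

| Control | Distance from pad centre | Angle to pad |
|---|---|---|
| Short remote | about 2.6 mm | about 0.2° |
| Long remote | about 2 mm | about 0.2° |
| Dial | about 1.3 mm | not applicable |

- **At hand-in:** the gripper was open and clear of everything. The mug, tealight and glasses case showed no change from the first picture. I measured the remotes just after placing each one; the final scene picture still shows both on their pads.
- **One slip:** before gripping the long remote I sent a wrong row that slid the open fingers about 50 mm along it. Both fixed cameras showed the remote undisturbed, and I went back before gripping.
- **One disagreement:** the scene camera put the pad centres about 9 mm farther out in x than the wrist camera did. I put this down to the pads' visible sides and used the wrist values. On the short and long pads, the side camera's outlines agreed with them to about 2 mm.

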